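Run a finger down the toy xylophone

ROBOT

A 7-joint arm with a two-finger parallel gripper is mounted at the origin on the work surface. World frame = base frame: x ahead of the robot, y to its left, z up, the work surface at z = 0. Lengths are in m, angles in rad, forces in N, time in s.
With the tool pointing down it reaches from about 0.425 to 0.925 m from the base axis. Payload 6.8 kg.
Tool frame: the origin (TCP) lies midway between the tips of the shut fingers; the grasp point (between the pads) lies 19 mm behind it; z points along the fingers, y is the line along which they close (so a half turn about z gives the same grasp; the last joint's range is limited). The gripper opens to 85 mm and grips with 20 to 120 N. Pads are 22 mm wide; open, the fingers measure 114 mm over their backs; the gripper's body (76 mm by 85 mm) begins 54 mm behind the grasp point. The pads swing forward as they close: fully open they stand 13 mm farther back than shut.
Start: joints at [1.096, 0.477, 0.022, 1.555, -0.011, 1.109, -0.083], TCP at [0.242, -0.63, 0.231] pointing down, gripper open.
Joint ranges: [-2.96, 2.96], [-0.34, 2.1], [-1.41, 1.46], [0.24, 2.44], [-1.37, 4.51], [0.17, 1.92], [-2.96, 2.96]. Speed limits (rad/s): [2.39, 2.39, 3.14, 3.14, 3.14, 3.14, 3.14].

INTERFACE

Orientations are given as a unit quaternion [w, x, y, z].
In Python, from station import * gives the robot as it stands.
- The arm moves only by the shell command python3 -m creep 'ROWS' [FORCE]. ROWS is JSON, a list of rows, each a list of 7 numbers: the gripper command: -1 is shut, 1 is fully open, values between are in proportion, then the shift along the world's x, y, z in mm, then the turn, a rotation vector about the world's x, y, z in rad. A call has 1 to 5 rows; each row shifts and turns the commanded pose from where the row before left it; what a row does not reach is not made up. A row lasts 1/8 s, in which the tool goes at most 62.5 mm and 10.7 degrees, less where a joint would pass 70% of its speed; a pose out of reach is approached as far as the arm can. A call is refused whole if a number of a shift passes 62.5 or a number of a turn 0.188, either way. A call with a gripper value outside its range is refused whole. The fingers move at their own pace and stop on an object; FORCE is the grip in N (left out, the last holds). Time passes only in rows, so rows that do not move let the fingers close. It gives the time, the measured TCP pose, the force, the opening and the grip force at its end, in the units of the state.
- get_obs(): the state, without advancing time (a new reading comes with each control period).
- read_camera(name): name is "scene" or "top"; returns (picture, depth): 420x560x3 uint8, red, green, blue; 420x560 float32, m along the optical axis (not along the pixel's ray), 0 where there is no reading.
- camera_params(name): a dict with "intrinsics" (3x3 intrinsics, pixels), "cam_to_world" (4x4, takes a point from camera to world coordinates). Camera axes: x right, y up, looking along -z (the intrinsics and any distortion apply to the point x, -y, -z); pixel columns grow to the right and rows downward; lengths in m; the calibration is good to about 2 mm. A picture is of the moment at which its call begins. camera_params takes no time and is no camera call.
- hand_in(): hands the job in; it is judged then, once.
The state is a dict: "t": time; "q": joint angles; "joint_vel": joint speeds; "joint_torque": joint torques, N m; "eef_pos": TCP position; "tool_rot": TCP orientation; "contact_force": force on the tool from outside, world axes, zero at the start; "torque": the same for the moment, N m; "gripper_width": opening from 0.0 (shut) to 1.0 (fully open); "grasp_force": force on a finger pad.
Only numpy, scipy, OpenCV 4.12 (cv2) and the standard library are available. Lean on these libraries where they do the work, as an engineer would, in place of code of your own. Each camera call takes 0.05 s, during which the arm holds its last target. There are 200 camera calls.

TASK

Try out the toy xylophone on the shop counter: with the fingertips, stroke lightly along the middle of its row of bars from the longest to the shortest, so that every bar is touched in turn, and finish with the fingertips still resting lightly on the shortest bar alone, to still it. Only touch the bars: do not press hard on them, shove, tip or lift the xylophone, and leave the mallet, the two tubs and the peg doll where they are.

Things in the scene. Friction and masses are not known exactly. Their poses are not given: they have to be found in the camera images.
- xylophone: Toy xylophone standing loose on the counter on four rubber feet (about 1.5 kg): dark wooden frame 220 mm long, 135 mm wide at one end, 95 mm at the other, with six plain wooden bars side by side, tops level. Origin on the counter under its middle; x runs along the row from the longest bar to the shortest, y along the bars, z up. It may stand turned any way round.
- bar1: Bar 1, the longest: plain wood, 160 mm long (its y), 25 mm wide (its x). Origin at the middle of its top face, 44 mm above the counter. Bars are 30 mm apart from middle to middle, with 5 mm gaps; each top is flat over 12 mm and bevelled 20 degrees down to both sides, so fingertips slide from bar to bar. Two pin heads 2 mm high stand 31 to 52 mm either side of each bar's middle.
- bar2: Bar 2, as bar 1 but 148 mm long; origin likewise. Every bar lies on a springy pad: it starts to sink at about 0.4 N, sinks about 1 mm for each further newton, stops dead after 4 mm (about 4 N), and springs back.
- bar3: Bar 3, as bars 1 and 2 but 136 mm long; origin likewise, at the middle of its top face.
- bar4: Bar 4, as bars 1 and 2 but 124 mm long; origin likewise, at the middle of its top face.
- bar5: Bar 5, as bars 1 and 2 but 112 mm long; origin likewise, at the middle of its top face.
- bar6: Bar 6, the shortest, as bars 1 and 2 but 100 mm long; origin likewise, at the middle of its top face.
- mallet: Bystander: small loose wooden mallet lying on the counter beside the xylophone, square head 24 mm, stick to 175 mm along its x. Origin under its head.
- tub_a: Bystander: white lidded tub, 69 mm across, 74 mm tall, loose. Origin under its base.
- tub_b: Bystander: a second such tub, 69 mm across, 74 mm tall, loose. Origin under its base.
- doll: Bystander: turned wooden peg doll, 38 mm across, 68 mm tall, loose, beyond the short end of the row. Origin under its base.

How it is judged:
On the way, in this order (a step that is already met when the one before it is completed fails the run):
1. the fingertips touch bar 1 of 6, counted from the longest, not yet the next bar (contact force between the fingers and bar1 above 0.25 N and contact force between the fingers and bar2 below 0.1 N), for 0.03 s.
2. the fingertips touch bar 2 of 6, counted from the longest, not yet the next bar (contact force between the fingers and bar2 above 0.25 N and contact force between the fingers and bar3 below 0.1 N), for 0.03 s.
3. the fingertips touch bar 3 of 6, counted from the longest, not yet the next bar (contact force between the fingers and bar3 above 0.25 N and contact force between the fingers and bar4 below 0.1 N), for 0.03 s.
4. the fingertips touch bar 4 of 6, counted from the longest, not yet the next bar (contact force between the fingers and bar4 above 0.25 N and contact force between the fingers and bar5 below 0.1 N), for 0.03 s.
5. the fingertips touch bar 5 of 6, counted from the longest, not yet the next bar (contact force between the fingers and bar5 above 0.25 N and contact force between the fingers and bar6 below 0.1 N), for 0.03 s.
6. the fingertips touch bar 6 of 6, counted from the longest (contact force between the fingers and bar6 above 0.25 N), for 0.03 s.
At the end, for the whole second after the job is handed in: The fingertips rest on the shortest bar with 0.25 to 10 N and on no other bar; the xylophone stands flat and at rest within 20 mm of where it was; the mallet, tubs and doll are within 20 mm of their places (contact force between the fingers and bar6 between 0.25 and 10 N and contact force between the fingers and bar1 below 0.1 N and contact force between the fingers and bar2 below 0.1 N and contact force between the fingers and bar3 below 0.1 N and contact force between the fingers and bar4 below 0.1 N and contact force between the fingers and bar5 below 0.1 N and distance of each of xylophone, mallet, tub_a, tub_b, doll from where it was at the start of the episode below 0.02 m and angle between xylophone's own z axis and vertical below 0.05 rad and linear speed of xylophone below 0.01 m/s); the arm keeps its last pose, push and grip.
It fails at once if the fingers press on the xylophone with more than 20 N (contact force between the fingers and xylophone above 20 N).
It fails at once if the xylophone is shoved (over 20 mm), tipped or lifted (distance of xylophone from where it was at the start of the episode above 0.02 m or angle between xylophone's own z axis and vertical above 0.1 rad or height (world z) of xylophone above 0.01 m).
It fails at once if the mallet, a tub or the doll is moved more than 20 mm or lifted (distance of any of mallet, tub_a, tub_b, doll from where it was at the start of the episode above 0.02 m).
It also fails if it takes over 38 s, if anything falls off the work surface, if the arm or the gripper's body presses on something with over 40 N, if the wrist force passes 120 N, or if a joint passes its speed limit or range.

## Working session

There is one attempt and no reset: what is moved stays moved. The work goes in short steps, Python scripts to look and compute and a shell command to move; the robot and the scene stay as the last step left them, time stands still between calls to the robot, and variables do not carry over. Pictures are saved under pics/ and viewed, at most 10 in all, crops included, and the job is handed in when it is done.

```bash
mkdir -p pics; cat > h.py <<'E'
from station import *
import numpy as np, cv2
def pts(name,d):
    c=camera_params(name); K=np.array(c["intrinsics"]); T=np.array(c["cam_to_world"])
    v,u=np.mgrid[:d.shape[0],:d.shape[1]]
    P=np.stack([(u-K[0,2])/K[0,0]*d,-(v-K[1,2])/K[1,1]*d,-d],-1)
    return P@T[:3,:3].T+T[:3,3]
E
python3 - <<'E'
from h import *
for n in("top","scene"):
    p,d=read_camera(n); np.savez(n,p=p,d=d); cv2.imwrite(f"pics/{n}0.png",p[...,::-1]); print({k:np.round(v,3).tolist() if k!='x' else 0 for k,v in camera_params(n).items() if k in("intrinsics","cam_to_world")})
print(get_obs())
E
```

```text
{'intrinsics': [[459.439, 0.0, 286.868], [0.0, 459.439, 208.898], [0.0, 0.0, 1.0]], 'cam_to_world': [[-0.019, 0.986, -0.165, 0.437], [-1.0, -0.014, 0.027, 0.047], [0.025, 0.166, 0.986, 0.881], [0.0, 0.0, 0.0, 1.0]]}
{'intrinsics': [[457.764, 0.0, 279.588], [0.0, 457.764, 213.26], [0.0, 0.0, 1.0]], 'cam_to_world': [[-0.252, -0.824, 0.507, 1.0], [0.968, -0.213, 0.135, 0.153], [-0.004, 0.525, 0.851, 0.745], [0.0, 0.0, 0.0, 1.0]]}
{'t': 0.1, 'q': array([ 1.09589389,  0.47774545,  0.02238214,  1.55640492, -0.01153511,
        1.10928225, -0.08309   ]), 'joint_vel': array([-0.00104425, -0.00231477,  0.00012971, -0.00262588,  0.00181387,
        0.0015564 ,  0.00076307]), 'joint_torque': array([ 4.98982292e-03, -5.97758389e+01,  1.61433164e+00, -2.81954241e+01,
        1.29441390e-02,  5.06174008e-03,  2.74126126e-05]), 'eef_pos': array([ 0.24185043, -0.62958667,  0.23038281]), 'tool_rot': array([-8.29279612e-04,  9.83230663e-01,  1.82364284e-01, -2.11183276e-04]), 'contact_force': array([ 0.24298474,  0.61256882, -0.06506651]), 'torque': array([-0.00128982,  0.02003743, -0.03782088]), 'grasp_force': 0.0, 'gripper_width': 0.9972341265475029}
```

View pics/top0.png

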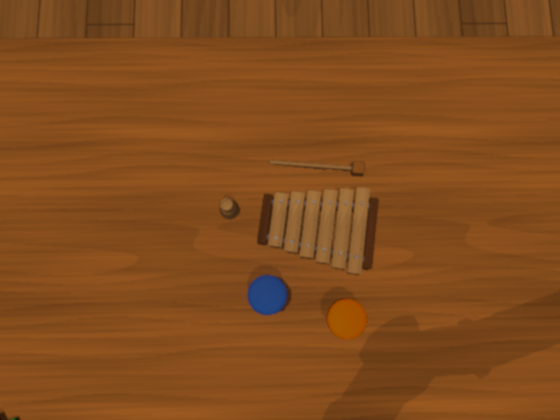

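View pics/scene0.png

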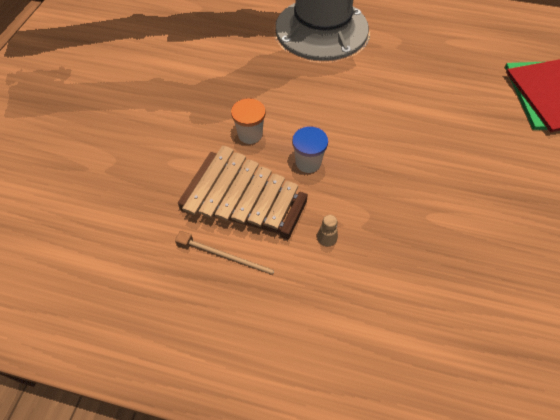

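The top view shows the xylophone at about (318,231). Its longest bar is at u≈359 and its shortest at u≈278. The doll is at (228,207), the mallet at (315,166), and the tubs at (268,295) and (347,319). The scene view agrees.

```bash
python3 - <<'E'
from h import *
for n,roi in(("top",(175,285,255,385)),("scene",(140,245,175,312))):
    f=np.load(n+".npz"); p,d=f['p'],f['d']; P=pts(n,d)
    a,b,c,e=roi; m=np.zeros(d.shape,bool); m[a:b,c:e]=1
    g=p[...,1].astype(int)
    z=P[...,2]; hi=m&(z>.036)&(z<.055)&(d>0)
    print(n,hi.sum(),np.percentile(z[hi],[5,50,95]).round(4), "table",np.median(z[m&(z<.012)]).round(4))
    # light wood on a fixed plane z=.044, fit model outline
    th,_=cv2.threshold(p[...,1][hi].reshape(-1,1),0,255,cv2.THRESH_OTSU); lm=hi&(g>th)
    k,L,S,C=cv2.connectedComponentsWithStats(lm.astype(np.uint8),connectivity=4)
    print("otsu",th)
    for i in range(1,k):
        if S[i,4]>60:
            q=P[L==i]; r=cv2.minAreaRect((q[:,:2]*1000).astype(np.float32)); print(S[i].tolist(),np.round(r[0],1),np.round(r[1],1),round(r[2],1),q[:,2].mean().round(4))
    r=cv2.minAreaRect((P[hi][:,:2]*1000).astype(np.float32)); print("all",r)
    crop=cv2.resize(p[a:b,c:e,::-1],None,fx=4,fy=4,interpolation=cv2.INTER_CUBIC); cv2.imwrite(f"pics/{n}1.png",crop)
f=np.load("top.npz");P=pts("top",f['d'])
for nm,u,v in(("doll",227,203),("tubb",268,295),("tubo",347,319),("mal",358,168),("stick",272,163)): print(nm,P[v,u].round(3))
E
```

```text
top 5806 [0.0407 0.0436 0.0463] table 0.0003
otsu 95.0
[349, 188, 21, 85, 928] [ 537.8 -106.7] [ 23.3 158.1] 80.3 0.0439
[333, 189, 20, 78, 861] [542.4 -78.3] [ 22.9 145.9] 81.4 0.0439
[317, 190, 20, 72, 808] [546.5 -49. ] [ 22.9 134.3] 81.9 0.044
[301, 191, 20, 65, 724] [551.3 -17.9] [ 23.4 121.7] 80.5 0.0441
[285, 192, 19, 59, 647] [555.4  10.7] [ 22.9 109.8] 81.8 0.0439
[269, 193, 19, 53, 552] [559.9  41.5] [23. 98.] 80.0 0.0441
all ((548.8277587890625, -33.23991394042969), (175.56689453125, 160.0360565185547), 81.5288314819336)
scene 5198 [0.0391 0.0432 0.0457] table -0.0001
otsu 131.0
[183, 146, 50, 67, 877] [ 537.6 -108.6] [ 26.5 160.6] 81.8 0.0434
[199, 153, 47, 63, 832] [541.7 -79.6] [ 27.  150.3] 81.4 0.0433
[216, 160, 42, 59, 782] [547.  -49.9] [ 25.8 136.3] 81.9 0.0434
[232, 167, 39, 55, 723] [551.6 -20.1] [ 25.4 124.5] 81.3 0.0433
[248, 174, 37, 50, 669] [556.    9.9] [ 25.8 111.8] 81.4 0.0433
[265, 181, 33, 46, 615] [560.3  39.1] [ 25.7 101. ] 81.8 0.0433
all ((529.4248046875, -30.97400665283203), (179.10984802246094, 202.80392456054688), 81.62474822998047)
doll [0.586 0.131 0.067]
tubb [0.422 0.06  0.076]
tubo [ 0.379 -0.075  0.074]
mal [ 0.658 -0.115  0.026]
stick [0.676 0.05  0.006]
```

View pics/top1.png

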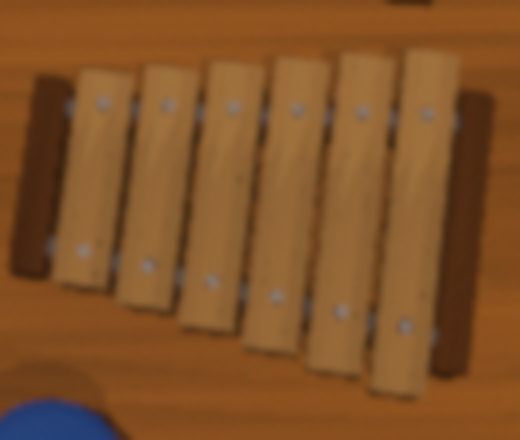

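Both cameras agree. Bar 1 is at (538,-108) mm and bar 6 at (560,40) mm, with tops at z≈44 mm. The row direction is (0.150, 0.989), an angle of 1.42 rad. I'll shut the fingers, turn the tool x axis along the row (+1.05 rad about z) and go above bar 1.

```bash
python3 -m creep '[[-1,29,52,0,0,0,0.105],[-1,29,52,0,0,0,0.105],[-1,29,52,0,0,0,0.105],[-1,29,52,0,0,0,0.105],[-1,29,52,0,0,0,0.105]]' 20; python3 -m creep '[[-1,29,52,0,0,0,0.105],[-1,29,52,0,0,0,0.105],[-1,29,52,0,0,0,0.105],[-1,29,52,0,0,0,0.105],[-1,29,52,0,0,0,0.105]]'; python3 -m creep '[[-1,0,0,-30,0,0,0],[-1,0,0,-30,0,0,0],[-1,0,0,-30,0,0,0],[-1,0,0,-10,0,0,0],[-1,0,0,0,0,0,0]]'
python3 - <<'E'
from h import *
from scipy.spatial.transform import Rotation as R
o=get_obs();print(o['eef_pos'],R.from_quat(np.roll(o['tool_rot'],-1)).as_matrix().round(3),o['contact_force'],o['q'].round(2))
E
```

```text
t: 0.72
eef_pos: [0.3876, -0.3682, 0.2311]
tool_rot: [-0.0, 0.901, 0.433, -0.0]
contact_force: [-0.0, -0.7, 0.5]
gripper_width: 0.008
grasp_force: 0.0
t: 1.35
eef_pos: [0.5325, -0.1085, 0.2312]
tool_rot: [0.0, 0.758, 0.652, -0.0]
contact_force: [1.1, -0.3, -0.7]
gripper_width: -0.001
grasp_force: 0.0
t: 1.98
eef_pos: [0.5318, -0.1101, 0.1311]
tool_rot: [-0.0, 0.759, 0.651, -0.0]
contact_force: [-0.3, -0.2, 0.1]
gripper_width: -0.003
grasp_force: 0.0
[ 0.53182993 -0.11006568  0.13106486] [[ 0.153  0.988 -0.001]
 [ 0.988 -0.153  0.   ]
 [ 0.    -0.001 -1.   ]] [-0.34012998 -0.16775008  0.11040356] [ 0.42  0.42 -0.41  1.94  0.22  0.83 -0.26]
```

```bash
python3 -m creep '[[-1,6,2,-40,0,0,0],[-1,0,0,-30,0,0,0],[-1,0,0,-9,0,0,0],[-1,0,0,0,0,0,0],[-1,0,0,0,0,0,0]]'; python3 -m creep '[[-1,0,0,-2,0,0,0],[-1,0,0,-2,0,0,0],[-1,0,0,-2,0,0,0],[-1,0,0,0,0,0,0],[-1,0,0,0,0,0,0]]'
python3 - <<'E'
from h import *
F=[]
for i in range(6):
    p,d=read_camera("scene"); o=get_obs(); F.append(np.r_[o['contact_force'],o['eef_pos']*1000])
F=np.array(F);print(F.round(2));print(F.mean(0).round(2),o['t'])
cv2.imwrite("pics/s2.png",cv2.resize(p[80:260,130:350,::-1],None,fx=3,fy=3,interpolation=cv2.INTER_CUBIC))
E
```

```text
t: 2.6
eef_pos: [0.5392, -0.1083, 0.0538]
tool_rot: [0.001, 0.759, 0.651, 0.001]
contact_force: [0.0, 0.2, -0.3]
gripper_width: 0.001
grasp_force: 0.0
t: 3.22
eef_pos: [0.538, -0.1081, 0.0463]
tool_rot: [-0.0, 0.759, 0.651, -0.0]
contact_force: [-0.8, 1.0, 0.5]
gripper_width: 0.003
grasp_force: 0.0
[[ 5.6000e-01  4.1000e-01  1.0000e-01  5.3810e+02 -1.0809e+02  4.6290e+01]
 [-9.0000e-01  1.9000e-01  6.5000e-01  5.3809e+02 -1.0813e+02  4.6310e+01]
 [ 8.2000e-01  5.0000e-02 -2.0000e-01  5.3811e+02 -1.0812e+02  4.6320e+01]
 [ 2.4000e-01 -3.0000e-01 -1.3000e-01  5.3812e+02 -1.0810e+02  4.6350e+01]
 [-8.0000e-02 -6.6000e-01  1.6000e-01  5.3812e+02 -1.0811e+02  4.6310e+01]
 [ 1.0000e-01 -2.9000e-01  2.0000e-01  5.3812e+02 -1.0809e+02  4.6340e+01]]
[ 1.2000e-01 -1.0000e-01  1.3000e-01  5.3811e+02 -1.0811e+02  4.6320e+01] 3.525
```

View pics/s2.png

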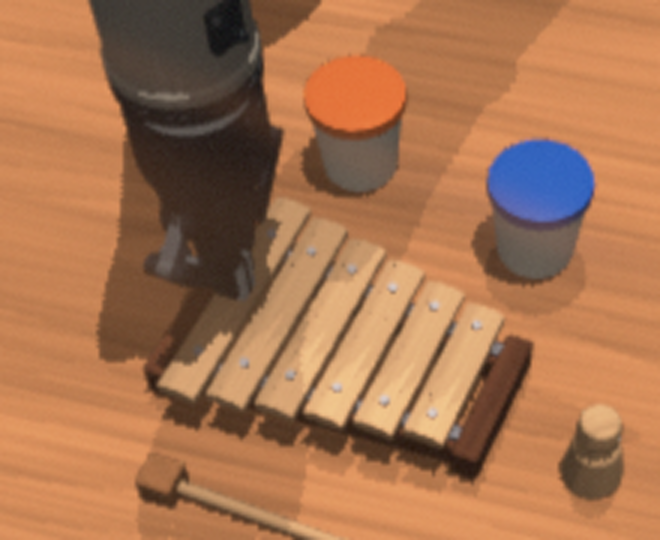

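The tips hover over the middle of bar 1, at crop (235,295), about 2 mm up with no contact yet. Next I'll lower gently.

```bash
python3 -m creep '[[-1,0,0,-1.5,0,0,0],[-1,0,0,-1,0,0,0],[-1,0,0,-1,0,0,0],[-1,0,0,0,0,0,0],[-1,0,0,0,0,0,0]]'
cat > f.py <<'E'
from h import *
F=[]
for i in range(8):
    read_camera("scene"); o=get_obs(); F.append(np.r_[o['contact_force'],o['eef_pos']*1000])
F=np.array(F);print(F[:,2].round(2),F.mean(0).round(2),o['t'])
E
python3 f.py
```

```text
t: 4.15
eef_pos: [0.5381, -0.1081, 0.0429]
tool_rot: [0.0, 0.759, 0.651, 0.0]
contact_force: [-0.9, 0.2, 1.8]
gripper_width: -0.001
grasp_force: 0.8
[0.76 1.02 0.94 1.54 1.88 1.5  2.53 2.14] [-4.3000e-01  1.9000e-01  1.5400e+00  5.3807e+02 -1.0813e+02  4.2840e+01] 4.55
```

About 1.5 N at z 42.8, which matches the 44 mm top and the pad stiffness. Now I'll stroke.

```bash
for i in 1; do python3 -m creep '[[-1,0.7,4.5,0,0,0,0],[-1,0.7,4.5,0,0,0,0],[-1,0.7,4.5,0,0,0,0],[-1,0.7,4.5,0,0,0,0],[-1,0.7,4.5,0,0,0,0]]'; done; python3 -m creep '[[-1,0.7,4.5,0,0,0,0],[-1,0.7,4.5,0,0,0,0],[-1,0,0,0,0,0,0]]'; python3 f.py
```

```text
t: 5.18
eef_pos: [0.5417, -0.0852, 0.0428]
tool_rot: [-0.0, 0.759, 0.651, 0.0]
contact_force: [-0.1, -1.5, 2.3]
gripper_width: 0.001
grasp_force: 0.8
t: 5.55
eef_pos: [0.5432, -0.0755, 0.0429]
tool_rot: [-0.0, 0.759, 0.651, 0.0]
contact_force: [0.6, 1.0, 1.7]
gripper_width: 0.004
grasp_force: 0.8
[1.91 3.04 2.68 1.1  2.45 1.2  2.35 2.51] [-9.000e-02  1.130e+00  2.160e+00  5.431e+02 -7.619e+01  4.283e+01] 5.95
```

```bash
python3 -m creep '[[-1,0.7,4.5,0,0,0,0],[-1,0.7,4.5,0,0,0,0],[-1,0.7,4.5,0,0,0,0],[-1,0.7,4.5,0,0,0,0],[-1,0.7,4.5,0,0,0,0]]'; python3 -m creep '[[-1,0.7,4.5,0,0,0,0],[-1,0.7,4.5,0,0,0,0],[-1,0.7,4.5,0,0,0,0],[-1,0.7,4.5,0,0,0,0],[-1,0.7,4.5,0,0,0,0]]'; python3 -m creep '[[-1,0.7,4.5,0,0,0,0],[-1,0.7,4.5,0,0,0,0],[-1,0.7,4.5,0,0,0,0],[-1,0,0,0,0,0,0]]'; python3 f.py
```

```text
t: 6.58
eef_pos: [0.5465, -0.0537, 0.0428]
tool_rot: [-0.0, 0.759, 0.651, 0.0]
contact_force: [-0.2, -1.1, 1.8]
gripper_width: 0.001
grasp_force: 0.8
t: 7.2
eef_pos: [0.55, -0.0316, 0.0428]
tool_rot: [0.0, 0.76, 0.65, -0.0]
contact_force: [-0.2, -0.9, 1.5]
gripper_width: 0.0
grasp_force: 0.8
t: 7.7
eef_pos: [0.5522, -0.017, 0.0429]
tool_rot: [-0.0, 0.759, 0.651, 0.0]
contact_force: [0.8, 0.6, 1.7]
gripper_width: -0.001
grasp_force: 0.8
[1.31 1.5  1.75 1.07 1.99 1.64 2.05 2.36] [ 1.1000e-01  1.2300e+00  1.7100e+00  5.5219e+02 -1.7660e+01  4.2850e+01] 8.1
```

```bash
python3 -m creep '[[-1,0.6,4.5,0,0,0,0],[-1,0.6,4.5,0,0,0,0],[-1,0.6,4.5,0,0,0,0],[-1,0.6,4.5,0,0,0,0],[-1,0.6,4.5,0,0,0,0]]'; python3 -m creep '[[-1,0.6,4.5,0,0,0,0],[-1,0.6,4.5,0,0,0,0],[-1,0.6,4.5,0,0,0,0],[-1,0.6,4.5,0,0,0,0],[-1,0.6,4.5,0,0,0,0]]'; python3 -m creep '[[-1,0.6,4.5,0,0,0,0],[-1,0.6,4.5,0,0,0,0],[-1,0.6,4.5,0,0,0,0],[-1,0,0,0,0,0,0],[-1,0,0,0,0,0,0]]'; python3 f.py
python3 - <<'E'
from h import *
p,d=read_camera("scene"); cv2.imwrite("pics/s3.png",cv2.resize(p[80:260,130:350,::-1],None,fx=3,fy=3,interpolation=cv2.INTER_CUBIC))
E
```

```text
t: 8.72
eef_pos: [0.5552, 0.0049, 0.0428]
tool_rot: [-0.0, 0.759, 0.651, 0.0]
contact_force: [0.2, -0.5, 1.2]
gripper_width: 0.0
grasp_force: 0.8
t: 9.35
eef_pos: [0.5581, 0.0269, 0.0428]
tool_rot: [0.0, 0.759, 0.651, -0.0]
contact_force: [-0.3, -1.1, 2.7]
gripper_width: -0.002
grasp_force: 1.0
t: 9.98
eef_pos: [0.56, 0.0411, 0.0429]
tool_rot: [-0.0, 0.759, 0.651, 0.0]
contact_force: [-0.1, 1.6, 1.3]
gripper_width: 0.002
grasp_force: 0.8
[1.88 1.47 1.8  1.73 1.28 1.82 1.54 1.67] [1.9000e-01 1.1000e+00 1.6500e+00 5.5999e+02 4.0600e+01 4.2860e+01] 10.375
```

View pics/s3.png

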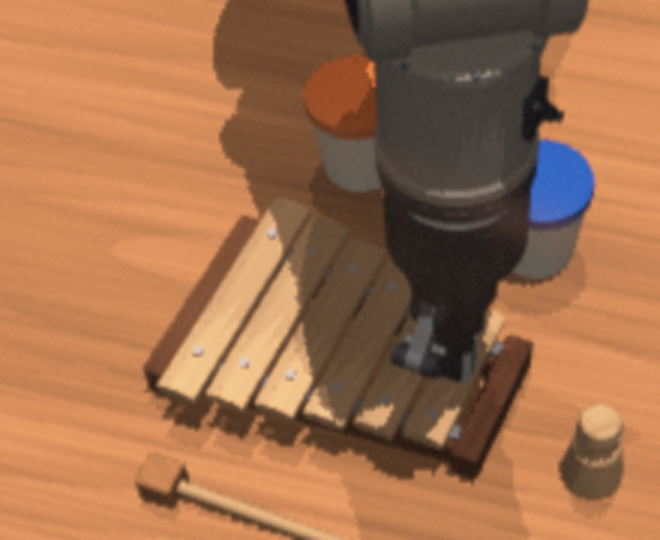

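The tips are on bar 6 near crop (455,375), and the xylophone, mallet and doll haven't moved. A lighter finger part at (405,355) sits over bar 5, so I'll check its height.

```bash
python3 - <<'E'
from h import *
p,d=read_camera("scene"); P=pts("scene",d)
e=np.array([.150,.989,0]); f=np.array([.989,-.150,0]); c=np.array([.5601,.0403,.044])
Q=P-c; r=Q@e*1000; b=Q@f*1000; z=P[...,2]*1000
for v in range(190,210,2):
    print(v,[f"{r[v,u]:.0f},{b[v,u]:.0f},{z[v,u]:.0f}" for u in range(258,294,3)])
E
```

```text
190 ['-52,-9,44', '-48,-14,39', '-43,-15,40', '-36,-15,44', '-1,45,144', '3,44,145', '-7,9,93', '1,15,105', '7,17,111', '13,18,116', '17,13,111', '5,-33,43']
192 ['-51,-6,42', '-58,-32,1', '-40,-9,43', '-5,50,143', '0,48,144', '4,45,142', '-4,16,97', '-0,12,95', '7,15,102', '12,16,107', '10,-3,80', '6,-31,41']
194 ['-49,-3,40', '-43,-4,42', '-12,45,127', '-4,52,141', '1,50,141', '4,46,138', '-3,19,97', '2,17,97', '7,15,96', '12,14,98', '11,-2,76', '7,-26,41']
196 ['-49,-2,35', '-12,56,135', '-7,55,138', '-3,54,138', '2,52,138', '4,46,132', '8,43,130', '4,22,98', '7,15,91', '12,13,91', '11,-2,69', '9,-21,42']
198 ['-59,-19,-2', '-11,60,136', '-6,59,138', '-2,56,137', '3,55,137', '7,51,135', '9,46,129', '10,35,114', '12,27,105', '12,14,86', '10,-4,61', '10,-19,40']
200 ['-44,10,40', '-10,62,134', '-5,60,134', '-1,59,135', '4,58,136', '9,56,137', '12,52,133', '12,40,116', '12,27,98', '9,7,68', '11,-3,56', '11,-17,36']
202 ['-41,15,42', '-36,13,43', '-5,61,130', '0,61,133', '5,60,134', '10,59,136', '13,54,131', '12,40,109', '13,29,95', '9,6,60', '10,-4,46', '8,-25,16']
204 ['-39,19,42', '-34,18,45', '-28,17,47', '-24,12,42', '6,62,131', '11,61,134', '12,52,120', '11,39,102', '6,13,62', '10,8,57', '10,-6,37', '8,-25,9']
206 ['-37,24,45', '-33,20,41', '-27,20,45', '-22,16,43', '-19,10,36', '-13,11,40', '-7,10,43', '-0,13,51', '7,15,58', '9,7,48', '12,-2,37', '8,-27,-1']
208 ['-36,27,43', '-31,24,43', '-25,24,46', '-21,20,42', '-27,-5,3', '-11,15,40', '-6,13,42', '-1,12,43', '5,10,43', '9,5,39', '4,-20,-1', '17,-4,30']
```

The light part is the knuckle at z≈135 mm. The tips span only ±12 mm on bar 6, pressing with 1.6 N.

```bash
python3 -c "
from station import *
print(hand_in())"
```

```text
the job is handed in; nothing more can be done
None
```

I stroked all six bars in turn, longest to shortest, and handed in with the fingertips resting on the shortest bar alone at about 1.6 N; nothing looked moved in the last picture (both tubs partly hidden by the arm), and no verdict was returned.

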